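# Start a veneer press screw in its boss and keep hold of it

## Task

Start the screw of the small veneer press: lift the square-headed steel screw out of its wooden stand, set it upright in the threaded boss on top of the press beam, and without forcing it turn it backward (anticlockwise seen from above) until you feel it drop off the end of the thread, then forward (clockwise) one full turn so that it has caught. Finish while still gripping the screw by its head, upright and started by that one turn, no further: do not let go of it at the end. Leave the wax tin, the sanding block and the try square where they lie.

Things in the scene. Friction and masses are not known exactly. Their poses are not given: they have to be found in the camera images.
- screw: steel press screw, 130 mm long, about 0.5 kg, first standing in the bored stand. Origin: centre of its foot; z up along it. Plain pilot 22 mm diameter, 0 to 30 mm up (lowest 4 mm tapered to 15.6); right-hand thread, 30 mm over its ridge, pitch 8 mm, up to 82 mm; collar 34 mm diameter at 88 to 94; square head at 94 to 130 mm. Clockwise seen from above screws it down
- head (a point): centre of the screw's square head (36 x 36 x 36 mm, 51 over corners, flats facing the screw's x and y), on its axis 112 mm above the foot: grip here on two facing flats. Fingers opened to about 40 mm still turn the head yet leave the screw free to rise and drop by its own weight. Let go, it stands by itself in the boss
- thread_start (a point): lower end of the screw's thread ridge, on the screw's +x side, 13 mm from its axis, 33 mm above its foot; the ridge rises anticlockwise from here
- mouth (a point): centre of the boss's mouth, the top of the threaded bore on the press beam, 120 mm above the table; z up, x and y as the press. Bore 32 mm wide; inside it a thread ridge leaves a 24 mm opening, with a plain 24 mm pilot bore below. The lowered screw first rests on this ridge, foot 38 to 46 mm below the mouth (38 when its thread start is at the ridge's end)
- ridge_end (a point): top end of the thread ridge inside the boss, on the mouth's +x side, 13 mm from the axis, 8 mm below the mouth. Turned anticlockwise the screw climbs until its thread start passes here, foot 38 mm deep, then drops to 46 mm; from there clockwise 8 mm down a turn: 54 after one (up to 2 mm play). Set in with its yaw as in the stand it rests a sixteenth to a third of a turn short of the drop
- press: small veneer press, fixed: plywood base 110 x 250 mm (x, y), a platen on two thin leaves, over them a wooden beam 58 x 236 mm, top at 112 mm, on two steel tie rods with nuts (98 mm to either side along y, up to 135 mm high); in the beam's middle the dark cast boss with the mouth, its flange 62 mm across. Origin: centre of the base's underside
- stand: bored wooden block, 84 x 84 x 46 mm, fixed to the table, with a 24 mm bore in the middle in which the screw's pilot stands 26 mm deep, foot 20 mm above the table. Origin: centre of its underside
- wax_tin: bystander: round tin of thread wax, 47 mm across, 28 mm high, on the table; origin at its foot
- sanding_block: bystander: wooden sanding block, 53 x 100 x 27 mm, flat on the table; origin at its underside
- try_square: bystander: try square with a steel blade and wooden stock, 176 x 105 x 14 mm, flat on the table; origin at its underside

How it is judged:
On the way, in this order (a step that is already met when the one before it is completed fails the run):
1. the screw rests upright on the thread ridge in the boss, not yet dropped, turned back until its thread start is within 3.5 mm of the ridge's end (z of screw in the frame of mouth between -0.041 and -0.036 m and y of thread_start in the frame of mouth above -0.0035 m and x of thread_start in the frame of mouth above 0.008 m and contact force between screw and press above 0.2 N and horizontal distance between screw and mouth below 0.006 m and angle between the z axis of screw and the z axis of mouth, either way round below 0.12 rad), for 0.05 s.
2. it has dropped off the end of the thread, foot more than 43.5 mm deep, thread start still on the +x side (z of screw in the frame of mouth below -0.0435 m and x of thread_start in the frame of mouth above 0.004 m and horizontal distance between screw and mouth below 0.006 m and angle between the z axis of screw and the z axis of mouth, either way round below 0.12 rad), for 0.1 s.
At the end, for the whole second after the job is handed in: Fingers grip the screw (over 4 N); it is upright in the boss (0.12 rad, foot within 6 mm of the axis), at rest, one turn down from the drop: foot 50 to 57.5 mm below the mouth, thread start on the +x side (within a fifth of a turn). Bystanders within 20 mm of where they lay (z of screw in the frame of mouth between -0.0575 and -0.05 m and x of thread_start in the frame of mouth above 0.002 m and horizontal distance between screw and mouth below 0.006 m and angle between the z axis of screw and the z axis of mouth, either way round below 0.12 rad and contact force between screw and the fingers above 4 N and linear speed of screw below 0.02 m/s and distance of each of wax_tin, sanding_block, try_square from where it was at the start of the episode below 0.02 m); the arm keeps its last pose, push and grip.
It fails at once if the screw is forced: more than 100 N between screw and press (contact force between screw and press above 100 N).
It fails at once if a bystander is disturbed (20 mm) (distance of any of wax_tin, sanding_block, try_square from where it was at the start of the episode above 0.02 m).
It also fails if it takes over 64 s, if anything falls off the work surface, if the arm or the gripper's body presses on something with over 40 N, if the wrist force passes 120 N, or if a joint passes its speed limit or range.

## Robot

A 6-joint arm with a two-finger parallel gripper is mounted at the origin on a cart in front of the work surface, level with it; the furniture and walls round the work are solid. World frame = base frame: x ahead of the robot, y to its left, z up, the work surface at z = 0. Lengths are in m, angles in rad, forces in N, time in s.
With the tool pointing down it reaches from about 0.35 to 0.975 m from the base axis. Payload 4.9 kg.
Tool frame: the origin (TCP) lies at the very end of the fingers, on their centre line; the grasp point (between the pads) lies 19 mm behind it (ctrl.grasp_offset is the distance from the TCP to the grasp point, in m); z points along the fingers, y is the line along which they close (so a half turn about z gives the same grasp; the last joint's range is limited). The gripper opens to 85 mm and grips with 20 to 120 N. Pads are 22 mm wide; open, the fingers measure 114 mm over their backs; the gripper's body (76 mm by 85 mm) begins 54 mm behind the grasp point. The pads swing forward as they close: fully open they stand 13 mm farther back than shut.
Start: joints at [-1.292, 0.053, 1.613, -0, 1.476, -0.119], TCP at [0.242, -0.576, 0.231] pointing down, gripper open.
Joint ranges: [-3.01, 3.01], [-1.01, 2.22], [0.06, 2.58], [-1.02, 4.17], [0.09, 2.62], [-3.14, 3.14]. Speed limits (rad/s): [2.57, 2.57, 3.14, 3.14, 3.14, 3.14].

## Interface

Orientations are given as a rotation vector (axis times angle).
In Python, from station import ctrl, optics gives the robot as it stands.
- The arm moves only by the shell command python3 -m handwheel 'ROWS' [OPENING] [FORCE]. ROWS is JSON, a list of rows, each an object of numbers: "tx", "ty", "tz": the shift along the tool's x, y, z in mm; "roll": the turn about the tool's z in rad. A call has 1 to 12 rows; each row shifts and turns the commanded pose from where the row before left it, along the tool's axes as they then stand; what a row does not reach is not made up. A row lasts 1/12 s, in which the tool goes at most 41.7 mm and 7.16 degrees, less where a joint would pass 70% of its speed; a pose out of reach is approached as far as the arm can. A call with a gripper value outside its range is refused whole. OPENING is the finger opening in mm, from 0 to 85.4, set as the call begins (- or left out, the last holds). The fingers move at their own pace and stop on an object; FORCE is the grip in N (left out, the last holds). Time passes only in rows, so rows that do not move let the fingers close. It gives the time, the measured TCP pose, the force, the opening and the grip force at its end, in the units of the state.
- ctrl.get_obs(): the state, without advancing time (a new reading comes with each control period).
- optics.get_image(name): name is "scene" or "top" or "wrist"; returns (picture, depth): 420x560x3 uint8, red, green, blue; 420x560 float32, m along the optical axis (not along the pixel's ray), 0 where there is no reading.
- optics.camera_params(name): a dict with "mtx" (3x3 intrinsics, pixels), "extrinsics" (4x4, takes a point from camera to world coordinates); the wrist camera has in their place "tool_from_camera" (4x4, takes a point from camera to tool coordinates, whose origin is the TCP and whose axes are the flange's). Camera axes: x right, y down, z forward; pixel columns grow to the right and rows downward; lengths in m; the calibration is good to about 2 mm. A picture is of the moment at which its call begins: read the wrist's pose just before it. camera_params takes no time and is no camera call.
- ctrl.finish_job(): hands the job in; it is judged then, once.
The state is a dict: "t": time; "q": joint angles; "dq": joint speeds; "effort": joint torques, N m; "tool_pos": TCP position; "tool_rot": TCP orientation; "contact_force": force on the tool from outside, world axes, zero at the start; "wrist_torque": the same for the moment, N m; "opening": finger opening in m; "grip_force": force on a finger pad.
Only numpy, scipy, OpenCV 4.12 (cv2) and the standard library are available. Lean on these libraries where they do the work, as an engineer would, in place of code of your own. Each camera call takes 0.05 s, during which the arm holds its last target. There are 200 camera calls.

## Working session

There is one attempt and no reset: what is moved stays moved. The work goes in short steps, Python scripts to look and compute and a shell command to move; the robot and the scene stay as the last step left them, time stands still between calls to the robot, and variables do not carry over. Pictures are saved under pics/ and viewed, at most 10 in all, crops included, and the job is handed in when it is done.

```bash
mkdir -p pics; ls; python3 - <<'E'
from station import ctrl, optics
import cv2,numpy as np
np.set_printoptions(precision=4,suppress=True)
print(ctrl.get_obs(),ctrl.grasp_offset)
for n in ("scene","top"):
    im,d=optics.get_image(n); cv2.imwrite(f"pics/{n}0.png",im[:,:,::-1]); np.savez(f"pics/{n}0.npz",im=im,d=d)
    p=optics.camera_params(n); print(n,p)
print(optics.camera_params("wrist"))
E
```

```text
pics
{'t': 0.0, 'q': array([-1.292 ,  0.0534,  1.6143,  0.    ,  1.476 , -0.119 ]), 'dq': array([ 0.001 , -0.0003, -0.0006, -0.0003, -0.0003,  0.0001]), 'effort': array([  0.0027, -39.3677, -37.0173,  -0.    ,   0.007 ,  -0.    ]), 'tool_pos': array([ 0.2419, -0.5756,  0.23  ]), 'tool_rot': array([-3.0776, -0.6204,  0.0002]), 'contact_force': array([0.2231, 0.0257, 0.1464]), 'wrist_torque': array([-0.0272, -0.0055, -0.0108]), 'grip_force': 0.0, 'opening': 0.08535583299276561} 0.0187
scene {'mtx': array([[477.3547,   0.    , 277.9644],
       [  0.    , 477.3547, 210.608 ],
       [  0.    ,   0.    ,   1.    ]]), 'extrinsics': array([[-0.7708, -0.3432,  0.5367,  0.0902],
       [-0.6369,  0.4316, -0.6388,  0.5297],
       [-0.0125, -0.8342, -0.5513,  0.5627],
       [ 0.    ,  0.    ,  0.    ,  1.    ]])}
top {'mtx': array([[409.6368,   0.    , 276.8288],
       [  0.    , 409.6368, 210.1802],
       [  0.    ,   0.    ,   1.    ]]), 'extrinsics': array([[-0.0213, -0.9961,  0.0857,  0.4686],
       [-0.9996,  0.0194, -0.0226, -0.0154],
       [ 0.0209, -0.0861, -0.9961,  0.9878],
       [ 0.    ,  0.    ,  0.    ,  1.    ]])}
{'mtx': array([[344.486 ,   0.    , 280.7113],
       [  0.    , 344.486 , 206.8117],
       [  0.    ,   0.    ,   1.    ]]), 'tool_from_camera': array([[ 0.0001, -0.9587, -0.2844,  0.0718],
       [ 1.    , -0.0001,  0.0006,  0.0007],
       [-0.0006, -0.2844,  0.9587, -0.1417],
       [ 0.    ,  0.    ,  0.    ,  1.    ]])}
```

View pics/top0.png

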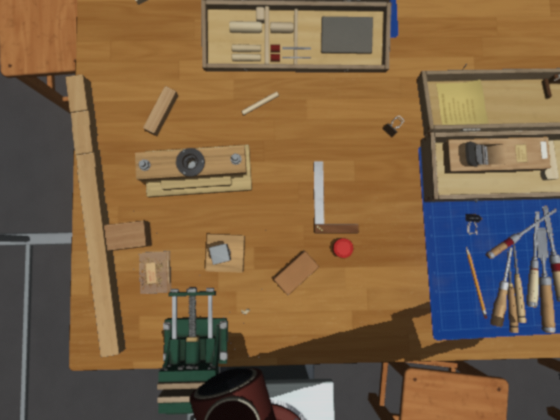

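View pics/scene0.png

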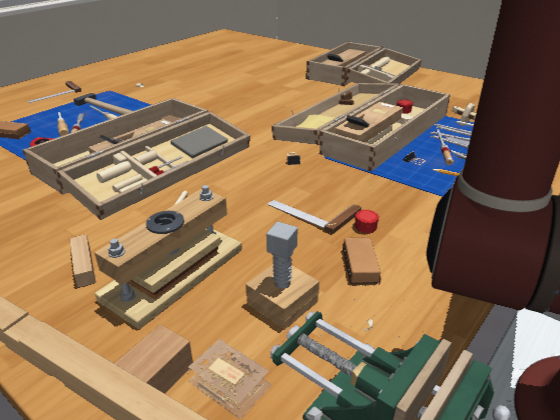

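Top view: the screw head is at about (219,253) on its stand and the boss ring is at (190,162). The tin is at (343,248), the sanding block at (297,273), and the try square at (325,200) to (345,229). The scene view agrees: head at (283,238), mouth at (166,221).

```bash
cat > h.py <<'E'
import numpy as np,cv2
from scipy.spatial.transform import Rotation as R
from station import ctrl, optics
np.set_printoptions(precision=4,suppress=True)
def T_tool(o):
    T=np.eye(4);T[:3,:3]=R.from_rotvec(o['tool_rot']).as_matrix();T[:3,3]=o['tool_pos'];return T
def grab(n,name=None):
    p=optics.camera_params(n)
    E=p['extrinsics'] if 'extrinsics' in p else T_tool(ctrl.get_obs())@p['tool_from_camera']
    im,d=optics.get_image(n)
    if name: cv2.imwrite(f'pics/{name}.png',im[:,:,::-1])
    return im,d,p['mtx'],E
def cloud(d,K,E):
    v,u=np.mgrid[:d.shape[0],:d.shape[1]]
    P=np.stack([(u-K[0,2])/K[0,0]*d,(v-K[1,2])/K[1,1]*d,d],-1)@E[:3,:3].T+E[:3,3]
    P[d==0]=np.nan; return P
def ray_at(uv,K,E,z):
    r=E[:3,:3]@np.array([(uv[0]-K[0,2])/K[0,0],(uv[1]-K[1,2])/K[1,1],1]); return E[:3,3]+r*(z-E[2,3])/r[2]
def rect(P,c,rad,z0,z1):
    m=(np.hypot(P[...,0]-c[0],P[...,1]-c[1])<rad)&(P[...,2]>z0)&(P[...,2]<z1)
    Q=P[m]; r=cv2.minAreaRect((Q[:,:2]*1000).astype(np.float32)); return Q,r
E
python3 - <<'E'
from h import *
for n in ("top","scene"):
    a=np.load(f'pics/{n}0.npz');p=optics.camera_params(n)
    P=cloud(a['d'],p['mtx'],p['extrinsics'])
    px={'top':((253,219),(163,190),(155,148),(158,235)),'scene':((231,283),(221,166),(246,115),(192,206))}[n]
    for v,u in px: print(n,P[v,u],P[v-1:v+2,u-8:u+9:4,2].ravel())
    h=P[px[0]]; Q,r=rect(P,h,.04,.14,.165); print('head',len(Q),Q.mean(0),r)
    b=P[px[1]]; Q,r=rect(P,b,.045,.115,.13); print('boss',len(Q),r,Q[:,2].mean())
    Q,r=rect(P,h,.08,.035,.055); print('stand',len(Q),r,np.median(Q[:,2]))
    Q,r=rect(P,b,.16,.100,.117); print('beam',len(Q),r,np.median(Q[:,2]))
E
```

```text
top [0.4558 0.0847 0.1503] [0.1482 0.1505 0.1496 0.1505 0.1489 0.1499 0.15   0.1503 0.1491 0.151
 0.1507 0.149  0.1502 0.1519 0.153 ]
top [0.661  0.1602 0.0579] [0.113  0.0915 0.0571 0.055  0.119  0.117     nan 0.0579 0.0573 0.1231
 0.1208 0.0931 0.0584 0.0571 0.1185]
top [0.6691 0.2405 0.1107] [0.1107 0.1105 0.1133 0.1104 0.1101 0.1127 0.1099 0.1107 0.1086 0.1124
 0.112  0.1115 0.1096 0.1116 0.1128]
top [0.6543 0.0512 0.1339] [0.109  0.1215 0.1369 0.1213 0.116  0.1138 0.1241 0.1339 0.1241 0.1106
 0.1116 0.1225 0.1353 0.1217 0.112 ]
head 321 [0.4539 0.0849 0.1499] ((453.93267822265625, 85.27770233154297), (35.91647720336914, 35.67058563232422), 12.661499977111816)
boss 447 ((654.1051025390625, 152.79920959472656), (67.60645294189453, 64.58963012695312), 73.78539276123047) 0.11793997864625683
stand 1028 ((453.6261291503906, 85.65342712402344), (84.52790069580078, 83.86568450927734), 86.83618927001953) 0.04611301212962504
beam 2473 ((651.5751953125, 150.33087158203125), (61.95542907714844, 236.3839874267578), 2.140817165374756) 0.11183208780804443
scene [0.4536 0.0862 0.1476] [0.1481 0
[... 348 characters left out ...]
58 0.1253 0.1246 0.111 ]
scene [0.6564 0.0542 0.1235] [ 0.1117  0.1279  0.1267  0.1229 -0.0001  0.1108  0.1235  0.1235  0.1209
 -0.0021  0.1107  0.1231  0.123   0.1213  0.111 ]
head 468 [0.454  0.0901 0.1474] ((456.4413146972656, 86.7159194946289), (36.30610275268555, 38.6565055847168), 12.11331844329834)
boss 419 ((655.5324096679688, 150.73233032226562), (58.67101287841797, 57.7496223449707), 48.926544189453125) 0.11725148716814449
stand 1810 ((439.0937194824219, 87.58489227294922), (86.08472442626953, 123.25237274169922), 87.02836608886719) 0.0445513496195406
beam 3198 ((655.272216796875, 151.36097717285156), (63.344093322753906, 238.51608276367188), 2.6574525833129883) 0.11087567544438234
```

```bash
python3 -m handwheel '[{"tx":25,"ty":-29,"tz":-2},{"tx":25,"ty":-29,"tz":-2},{"tx":25,"ty":-29,"tz":-2},{"tx":25,"ty":-29,"tz":-2},{"tx":25,"ty":-29,"tz":-2},{"tx":25,"ty":-29,"tz":-2},{"tx":25,"ty":-29,"tz":-2},{"tx":25,"ty":-29,"tz":-2},{"tx":25,"ty":-29,"tz":-2},{"tx":25,"ty":-29,"tz":-2},{"tx":25,"ty":-29},{"tx":25,"ty":-29}]' 85 40
```

```text
$[0]: bad value
```

```bash
python3 -m handwheel '[{"tx":25,"ty":-29,"roll":0},{"tx":25,"ty":-29},{"tx":25,"ty":-29},{"tx":25,"ty":-29},{"tx":25,"ty":-30},{"tx":25,"ty":-29},{"roll":-0.124},{"roll":-0.124},{"roll":-0.124},{"roll":-0.124},{"roll":-0.124},{"roll":-0.124}]'
python3 -m handwheel '[{"roll":-0.124},{"roll":-0.124},{"roll":-0.124},{"roll":-0.124},{"roll":-0.124},{"roll":-0.028},{}]'
```

```text
$[0]: bad value
$[0]: bad value
```

```bash
python3 -m handwheel '[{"tx":25,"ty":-29,"tz":-2,"roll":0}]' 85 40; python3 -m handwheel --help | head -20
```

```text
t: 0.18
tool_pos: [0.252, -0.5423, 0.231]
tool_rot: [-3.079, -0.614, 0.003]
contact_force: [0.9, 1.6, -0.3]
opening: 0.0849
grip_force: 0.0invalid input: not JSON, or not a number
```

All four keys are required.

```bash
python3 -m handwheel '[{"tx":25,"ty":-29,"tz":-2,"roll":0},{"tx":25,"ty":-29,"tz":-2,"roll":0},{"tx":25,"ty":-29,"tz":-2,"roll":0},{"tx":25,"ty":-29,"tz":-2,"roll":0},{"tx":25,"ty":-29,"tz":-2,"roll":0},{"tx":25,"ty":-29,"tz":-2,"roll":0},{"tx":25,"ty":-29,"tz":-2,"roll":0},{"tx":25,"ty":-29,"tz":-2,"roll":0},{"tx":25,"ty":-29,"tz":-2,"roll":0},{"tx":25,"ty":-29,"tz":0,"roll":0},{"tx":25,"ty":-29,"tz":0,"roll":0},{"tx":25,"ty":-29,"tz":0,"roll":0}]' 85 40
python3 -m handwheel '[{"tx":25,"ty":-29,"tz":0,"roll":0},{"tx":25,"ty":-29,"tz":0,"roll":0},{"tx":25,"ty":-30,"tz":0,"roll":0},{"tx":25,"ty":-30,"tz":0,"roll":0},{"tx":25,"ty":-30,"tz":0,"roll":0},{"tx":0,"ty":0,"tz":0,"roll":-0.124},{"tx":0,"ty":0,"tz":0,"roll":-0.124},{"tx":0,"ty":0,"tz":0,"roll":-0.124},{"tx":0,"ty":0,"tz":0,"roll":-0.124},{"tx":0,"ty":0,"tz":0,"roll":-0.124},{"tx":0,"ty":0,"tz":0,"roll":-0.124}]'
python3 -m handwheel '[{"tx":0,"ty":0,"tz":0,"roll":-0.124},{"tx":0,"ty":0,"tz":0,"roll":-0.124},{"tx":0,"ty":0,"tz":0,"roll":-0.124},{"tx":0,"ty":0,"tz":0,"roll":-0.124},{"tx":0,"ty":0,"tz":0,"roll":-0.124},{"tx":0,"ty":0,"tz":0,"roll":-0.028},{"tx":0,"ty":0,"tz":0,"roll":0}]'
python3 - <<'E'
from h import *
im,d,K,E=grab('wrist','w1'); np.savez('pics/w1.npz',im=im,d=d,E=E)
T=T_tool(ctrl.get_obs());print(T,ctrl.get_obs()['q'])
P=cloud(d,K,E); Q,r=rect(P,(.454,.0855),.045,.135,.17); print(len(Q),Q.mean(0),r)
E
```

```text
t: 1.18
tool_pos: [0.3956, -0.1008, 0.2511]
tool_rot: [3.08, 0.62, 0.0]
contact_force: [-0.0, -0.3, -0.0]
opening: 0.0851
grip_force: 0.0
t: 2.1
tool_pos: [0.4532, 0.0823, 0.2507]
tool_rot: [-2.637, -1.706, 0.001]
contact_force: [0.3, 0.5, 0.3]
opening: 0.0851
grip_force: 0.0
t: 2.68
tool_pos: [0.4533, 0.0821, 0.2508]
tool_rot: [-1.965, -2.451, 0.001]
contact_force: [-0.2, -0.8, 0.3]
opening: 0.085
grip_force: 0.0
[[-0.2164  0.9763 -0.0008  0.4533]
 [ 0.9763  0.2164 -0.      0.0821]
 [ 0.0002 -0.0008 -1.      0.2508]
 [ 0.      0.      0.      1.    ]] [ 0.0175 -0.3679  1.9548 -0.      1.5555 -0.2006]
2395 [0.4547 0.0871 0.1484] ((455.2344055175781, 85.57113647460938), (35.71611404418945, 35.641300201416016), 12.23747444152832)
```

```bash
python3 -m handwheel '[{"tx":3,"ty":2,"tz":20,"roll":0},{"tx":0,"ty":0,"tz":20,"roll":0},{"tx":0,"ty":0,"tz":20,"roll":0},{"tx":0,"ty":0,"tz":20,"roll":0},{"tx":0,"ty":0,"tz":20,"roll":0},{"tx":0,"ty":0,"tz":20,"roll":0},{"tx":0,"ty":0,"tz":16,"roll":0},{"tx":0,"ty":0,"tz":0,"roll":0},{"tx":0,"ty":0,"tz":0,"roll":0}]'
python3 -m handwheel '[{"tx":0,"ty":0,"tz":0,"roll":0},{"tx":0,"ty":0,"tz":0,"roll":0},{"tx":0,"ty":0,"tz":0,"roll":0},{"tx":0,"ty":0,"tz":0,"roll":0},{"tx":0,"ty":0,"tz":0,"roll":0},{"tx":0,"ty":0,"tz":0,"roll":0},{"tx":0,"ty":0,"tz":0,"roll":0},{"tx":0,"ty":0,"tz":0,"roll":0},{"tx":0,"ty":0,"tz":0,"roll":0},{"tx":0,"ty":0,"tz":0,"roll":0}]' 30 60
```

```text
t: 3.48
tool_pos: [0.4541, 0.0855, 0.1144]
tool_rot: [-1.965, -2.449, 0.003]
contact_force: [-0.6, 0.6, 0.1]
opening: 0.0849
grip_force: 0.0
t: 4.32
tool_pos: [0.4558, 0.0855, 0.1166]
tool_rot: [1.964, 2.45, 0.002]
contact_force: [-0.4, -0.0, 6.6]
opening: 0.0354
grip_force: 61.3
```

```bash
python3 -m handwheel '[{"tx":0,"ty":0,"tz":-5,"roll":0},{"tx":0,"ty":0,"tz":-10,"roll":0},{"tx":0,"ty":0,"tz":-15,"roll":0},{"tx":0,"ty":0,"tz":-15,"roll":0},{"tx":0,"ty":0,"tz":-15,"roll":0},{"tx":0,"ty":0,"tz":-15,"roll":0},{"tx":0,"ty":0,"tz":-15,"roll":0},{"tx":0,"ty":0,"tz":-15,"roll":0},{"tx":0,"ty":0,"tz":-15,"roll":0},{"tx":0,"ty":0,"tz":-15,"roll":0},{"tx":0,"ty":0,"tz":-10,"roll":0},{"tx":0,"ty":0,"tz":0,"roll":0}]'
python3 -m handwheel '[{"tx":2,"ty":13,"tz":0,"roll":0},{"tx":2,"ty":13,"tz":0,"roll":0},{"tx":2,"ty":13,"tz":0,"roll":0},{"tx":2,"ty":13,"tz":0,"roll":0},{"tx":2,"ty":13,"tz":0,"roll":0},{"tx":2,"ty":13,"tz":0,"roll":0},{"tx":2,"ty":13,"tz":0,"roll":0},{"tx":2,"ty":13,"tz":0,"roll":0},{"tx":2,"ty":13,"tz":0,"roll":0},{"tx":0,"ty":7,"tz":0,"roll":0},{"tx":0,"ty":0,"tz":0,"roll":0},{"tx":0,"ty":0,"tz":0,"roll":0}]'
python3 - <<'E'
from h import *
im,d,K,E=grab('wrist','w2'); np.savez('pics/w2.npz',im=im,d=d,E=E)
im2,d2,K2,E2=grab('scene'); np.savez('pics/s2.npz',im=im2,d=d2); cv2.imwrite('pics/w2s2.png',np.hstack([im,im2])[:,:,::-1][:, :, :]) 
print(T_tool(ctrl.get_obs()))
P=cloud(d,K,E)
for c in [(.653,.1515)]:
    Q,r=rect(P,c,.045,.115,.13); print(len(Q),r,Q[:,2].mean())
    Q,r=rect(P,c,.16,.1,.117); print(len(Q),r,np.median(Q[:,2]))
E
```

```text
t: 5.32
tool_pos: [0.4555, 0.0856, 0.2627]
tool_rot: [1.964, 2.449, 0.003]
contact_force: [0.4, -0.4, -3.7]
opening: 0.0353
grip_force: 62.0
t: 6.32
tool_pos: [0.5714, 0.1298, 0.2591]
tool_rot: [-1.964, -2.449, 0.003]
contact_force: [-1.3, -0.1, -4.1]
opening: 0.0352
grip_force: 62.1
[[-0.2171  0.9761 -0.0013  0.5713]
 [ 0.9761  0.2171 -0.0002  0.1298]
 [ 0.0001 -0.0014 -1.      0.2598]
 [ 0.      0.      0.      1.    ]]
2745 ((652.8681640625, 150.2310333251953), (61.00089645385742, 60.970462799072266), 59.772823333740234) 0.1171979269092865
14360 ((652.67138671875, 154.80599975585938), (62.46890640258789, 227.3171844482422), 1.9357385635375977) 0.1111075998931538
```

View pics/w2.png

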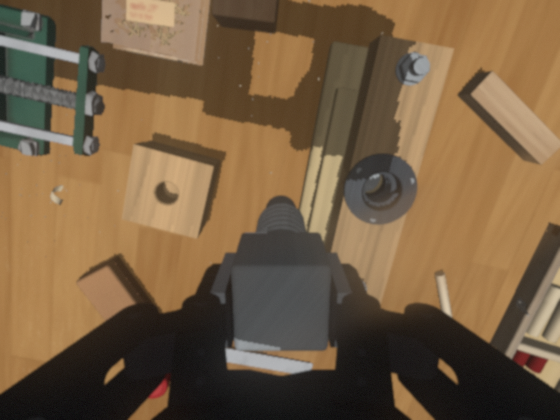

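Wrist view: the boss flange is centred at about (381,188), the screw hangs at the image centre with its head at (280,290), and its visible lower part ends near (283,200).

```bash
python3 - <<'E'
from h import *
from scipy.optimize import least_squares
a=np.load('pics/w2.npz');K=optics.camera_params('wrist')['mtx'];E=a['E'];P=cloud(a['d'],K,E);d=a['d']
C=optics.camera_params('wrist')['tool_from_camera']
Pt=cloud(d,K,C)
m=(abs(Pt[...,0])<.03)&(abs(Pt[...,1])<.019)&(abs(Pt[...,2]+.037)<.006)
Q=Pt[m];print('head in tool',len(Q),Q.mean(0),Q.min(0),Q.max(0)); print(cv2.minAreaRect((Q[:,:2]*1000).astype(np.float32)))
def pr(p):
    c=np.linalg.inv(C)@np.r_[p,1]; q=K@c[:3]; return q[:2]/q[2]
for z in (.094,.09,.064,.06): print('axis foot/pilot proj',z,pr([0,0,z]),pr([0,.011,z]))
# circles
for z0,z1 in ((.1135,.1165),(.1165,.122)):
    Q=P[(np.hypot(P[...,0]-.653,P[...,1]-.1505)<.036)&(P[...,2]>z0)&(P[...,2]<z1)][:,:2]*1000
    for it in (0,1):
        (cx,cy),r=cv2.minEnclosingCircle(Q.astype(np.float32)); print(z0,len(Q),cx,cy,r)
im=a['im']; cv2.imwrite('pics/c2.png',cv2.resize(np.hstack([im[130:250,320:440],im[130:250,220:340]]),None,fx=3.3,fy=3.3,interpolation=cv2.INTER_CUBIC)[:,:,::-1])
g=cv2.cvtColor(im,cv2.COLOR_RGB2GRAY)
for t in (25,35,45):
    m=np.zeros_like(g);m[140:235,335:430]=(g[140:235,335:430]<200)&(P[140:235,335:430,2]<.09)
cn,_=cv2.findContours(m,cv2.RETR_EXTERNAL,cv2.CHAIN_APPROX_NONE)
for c in cn:
    if len(c)>40: e=cv2.fitEllipse(c); print(e, ray_at(e[0],K,E,.12))
E
```

```text
head in tool 8968 [ 0.0008  0.     -0.0328] [-0.0184 -0.019  -0.043 ] [ 0.0182  0.019  -0.031 ]
((-0.12442398071289062, 0.0061168670654296875), (38.00708770751953, 36.520164489746094), 89.90975952148438)
axis foot/pilot proj 0.094 [281.2602 208.8341] [296.644  208.8349]
axis foot/pilot proj 0.09 [281.2702 210.4864] [296.8973 210.4871]
axis foot/pilot proj 0.064 [281.3444 222.6454] [298.7614 222.6461]
axis foot/pilot proj 0.06 [281.3574 224.7677] [299.0868 224.7684]
0.1135 1149 652.9591674804688 149.98561096191406 31.360858917236328
0.1135 1149 652.9591674804688 149.98561096191406 31.360858917236328
0.1165 1852 652.12109375 150.74441528320312 30.51875877380371
0.1165 1852 652.12109375 150.74441528320312 30.51875877380371
((375.8128356933594, 185.10643005371094), (19.851486206054688, 25.571517944335938), 47.444313049316406) [0.6465 0.1538 0.12  ]
((418.5157775878906, 209.03411865234375), (23.561969757080078, 113.61624908447266), 8.84549331665039) [0.6881 0.1417 0.12  ]
((341.072509765625, 153.57485961914062), (12.144929885864258, 90.2781982421875), 6.685375690460205) [0.6113 0.1728 0.12  ]
```

View pics/c2.png

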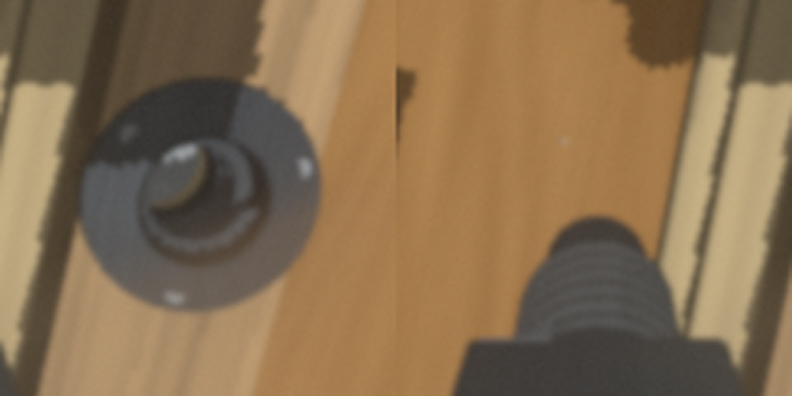

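Crop: the mouth centre is at about (381.8,191.2) and the flange at (380.9,188.5). The screw hangs straight, with its pilot centred at u≈281.

```bash
python3 - <<'E'
from h import *
a=np.load('pics/w2.npz');K=optics.camera_params('wrist')['mtx'];E=a['E']
print(ray_at((381.8,191.2),K,E,.12),ray_at((381.5,191),K,E,.119),ray_at((380.9,188.5),K,E,.116))
p=optics.camera_params('top');im=np.load('pics/top0.npz')['im']
cv2.imwrite('pics/t0c.png',cv2.resize(im[130:200,150:230],None,fx=7,fy=7,interpolation=cv2.INTER_CUBIC)[:,:,::-1])
for uv in ((190,161),(190,162)): print(ray_at(uv,p['mtx'],p['extrinsics'],.12))
a=np.load('pics/s2.npz');p=optics.camera_params('scene');im=a['im']
for uv in ((166,221),): print(ray_at(uv,p['mtx'],p['extrinsics'],.12))
E
```

```text
[0.6529 0.1499 0.12  ] [0.653  0.1498 0.119 ] [0.6529 0.1513 0.116 ]
[0.6525 0.1484 0.12  ]
[0.6503 0.1484 0.12  ]
[0.6451 0.1546 0.12  ]
```

```bash
python3 -m handwheel '[{"tx":0,"ty":12,"tz":0,"roll":0},{"tx":0,"ty":12,"tz":0,"roll":0},{"tx":1,"ty":12,"tz":0,"roll":0},{"tx":1,"ty":12,"tz":0,"roll":0},{"tx":0,"ty":12,"tz":0,"roll":0},{"tx":0,"ty":12,"tz":0,"roll":0},{"tx":0,"ty":12,"tz":0,"roll":0},{"tx":0,"ty":0,"tz":0,"roll":0},{"tx":0,"ty":0,"tz":0,"roll":0},{"tx":0,"ty":0,"tz":10,"roll":0},{"tx":0,"ty":0,"tz":10,"roll":0},{"tx":0,"ty":0,"tz":0,"roll":0}]'
python3 - <<'E'
from h import *
im,d,K,E=grab('wrist'); im2,_,_,_=grab('scene')
cv2.imwrite('pics/v3.png',np.hstack([cv2.resize(im[100:300,180:380],(400,400)),cv2.resize(im2[140:280,90:230],(400,400))])[:,:,::-1])
print(T_tool(ctrl.get_obs()))
E
```

```text
t: 7.42
tool_pos: [0.6514, 0.1499, 0.2364]
tool_rot: [-1.963, -2.448, 0.007]
contact_force: [-0.2, -1.0, -5.2]
opening: 0.0353
grip_force: 62.2
[[-0.2172  0.9761 -0.003   0.6524]
 [ 0.9761  0.2172 -0.0004  0.1501]
 [ 0.0003 -0.003  -1.      0.2385]
 [ 0.      0.      0.      1.    ]]
```

View pics/v3.png

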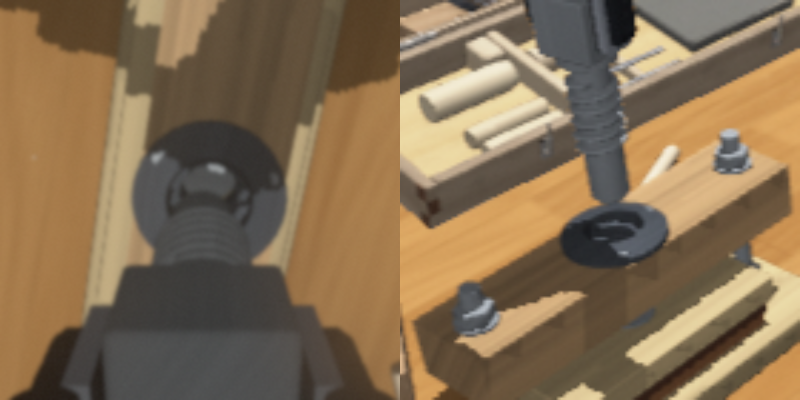

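The left view shows the flange centre at (209,193) and the screw axis at about u=204, so the screw is about 1 to 2 mm short in tool y. The scene view shows the screw over the mouth.

```bash
python3 -m handwheel '[{"tx":0,"ty":1,"tz":5,"roll":0},{"tx":0,"ty":0,"tz":7,"roll":0},{"tx":0,"ty":0,"tz":7,"roll":0},{"tx":0,"ty":0,"tz":7,"roll":0},{"tx":0,"ty":0,"tz":4,"roll":0},{"tx":0,"ty":0,"tz":0,"roll":0},{"tx":0,"ty":0,"tz":0,"roll":0},{"tx":0,"ty":0,"tz":0,"roll":0}]'
python3 -m handwheel '[{"tx":0,"ty":0,"tz":3,"roll":0},{"tx":0,"ty":0,"tz":3,"roll":0},{"tx":0,"ty":0,"tz":3,"roll":0},{"tx":0,"ty":0,"tz":0,"roll":0}]'
```

```text
t: 8.18
tool_pos: [0.6548, 0.1505, 0.2106]
tool_rot: [1.965, 2.451, 0.001]
contact_force: [-0.1, -0.2, -4.4]
opening: 0.0354
grip_force: 62.2
t: 8.52
tool_pos: [0.6541, 0.1504, 0.2003]
tool_rot: [-1.965, -2.45, 0.002]
contact_force: [0.2, 0.4, -5.2]
opening: 0.035
grip_force: 62.3
```

```bash
python3 -m handwheel '[{"tx":0,"ty":0,"tz":3,"roll":0},{"tx":0,"ty":0,"tz":3,"roll":0},{"tx":0,"ty":0,"tz":3,"roll":0},{"tx":0,"ty":0,"tz":3,"roll":0},{"tx":0,"ty":0,"tz":0,"roll":0},{"tx":0,"ty":0,"tz":0,"roll":0}]'
python3 -m handwheel '[{"tx":0,"ty":0,"tz":2,"roll":0},{"tx":0,"ty":0,"tz":2,"roll":0},{"tx":0,"ty":0,"tz":1,"roll":0},{"tx":0,"ty":0,"tz":0,"roll":0},{"tx":0,"ty":0,"tz":0,"roll":0}]'
```

```text
t: 9.02
tool_pos: [0.6544, 0.1504, 0.1888]
tool_rot: [-1.965, -2.451, 0.001]
contact_force: [-0.4, 0.2, -3.8]
opening: 0.0353
grip_force: 62.2
t: 9.43
tool_pos: [0.6546, 0.1504, 0.1841]
tool_rot: [1.965, 2.451, -0.0]
contact_force: [0.9, 0.6, -3.7]
opening: 0.0354
grip_force: 62.3
```

```bash
python3 -m handwheel '[{"tx":0,"ty":0,"tz":1,"roll":0},{"tx":0,"ty":0,"tz":1,"roll":0},{"tx":0,"ty":0,"tz":1,"roll":0},{"tx":0,"ty":0,"tz":0,"roll":0},{"tx":0,"ty":0,"tz":0,"roll":0}]'
python3 -m handwheel '[{"tx":0,"ty":0,"tz":1,"roll":0},{"tx":0,"ty":0,"tz":1,"roll":0},{"tx":0,"ty":0,"tz":1,"roll":0},{"tx":0,"ty":0,"tz":0,"roll":0},{"tx":0,"ty":0,"tz":0,"roll":0}]'
python3 -m handwheel '[{"tx":0,"ty":0,"tz":0.5,"roll":0},{"tx":0,"ty":0,"tz":0.5,"roll":0},{"tx":0,"ty":0,"tz":0,"roll":0},{"tx":0,"ty":0,"tz":0,"roll":0}]'
```

```text
t: 9.85
tool_pos: [0.6546, 0.1504, 0.1812]
tool_rot: [1.965, 2.451, -0.0]
contact_force: [-0.1, 0.1, -3.3]
opening: 0.0354
grip_force: 62.3
t: 10.27
tool_pos: [0.6545, 0.1504, 0.1781]
tool_rot: [-1.965, -2.451, 0.0]
contact_force: [0.8, -0.4, -3.6]
opening: 0.0353
grip_force: 62.3
t: 10.6
tool_pos: [0.6546, 0.1504, 0.1773]
tool_rot: [1.965, 2.451, 0.0]
contact_force: [0.6, -0.5, -4.5]
opening: 0.0351
grip_force: 62.3
```

Now about 39.3 mm deep and near contact. I'll lower it the last bit, then loosen to 40 mm so that it rests.

```bash
python3 -m handwheel '[{"tx":0,"ty":0,"tz":0.5,"roll":0},{"tx":0,"ty":0,"tz":0.5,"roll":0},{"tx":0,"ty":0,"tz":0,"roll":0},{"tx":0,"ty":0,"tz":0,"roll":0}]'
python3 -m handwheel '[{"tx":0,"ty":0,"tz":0,"roll":0},{"tx":0,"ty":0,"tz":0,"roll":0},{"tx":0,"ty":0,"tz":0,"roll":0},{"tx":0,"ty":0,"tz":0,"roll":0},{"tx":0,"ty":0,"tz":0,"roll":0},{"tx":0,"ty":0,"tz":0,"roll":0}]' 40
python3 - <<'E'
from h import *
o=ctrl.get_obs();print(o['q'],T_tool(o))
im,d,K,E=grab('wrist');P=cloud(d,K,E)
def top(P):
    m=(np.hypot(P[...,0]-.6545,P[...,1]-.1504)<.025)&(P[...,2]>.18)&(P[...,2]<.23)
    Q=P[m];z=np.percentile(Q[:,2],90);m&=abs(P[...,2]-z)<.004;Q=P[m];print(len(Q),Q.mean(0),np.median(Q[:,2]),cv2.minAreaRect((Q[:,:2]*1000).astype(np.float32)))
top(P)
im2,d2,K2,E2=grab('scene');top(cloud(d2,K2,E2))
E
```

```text
t: 10.93
tool_pos: [0.6546, 0.1505, 0.1769]
tool_rot: [1.965, 2.451, 0.0]
contact_force: [-1.5, -0.9, -1.8]
opening: 0.0353
grip_force: 62.7
t: 11.43
tool_pos: [0.6548, 0.1504, 0.1766]
tool_rot: [1.965, 2.451, 0.001]
contact_force: [0.6, 0.0, -0.2]
opening: 0.04
grip_force: 0.0
[ 0.1152  0.1972  1.5481  0.      1.3958 -0.1038] [[-0.2172  0.9761  0.0006  0.6548]
 [ 0.9761  0.2172  0.0001  0.1504]
 [-0.0001  0.0006 -1.      0.1766]
 [ 0.      0.      0.      1.    ]]
9445 [0.6524 0.1527 0.2093] 0.20895356836216628 ((654.03759765625, 152.2901153564453), (47.21873474121094, 36.744571685791016), 13.595123291015625)
48 [0.6713 0.1556 0.2163] 0.2156196564182696 ((656.7630004882812, 159.02857971191406), (19.281850814819336, 48.416748046875), 78.43708801269531)
```

```bash
python3 -m handwheel '[{"tx":0,"ty":0,"tz":0,"roll":-0.1},{"tx":0,"ty":0,"tz":0,"roll":-0.1},{"tx":0,"ty":0,"tz":0,"roll":-0.1},{"tx":0,"ty":0,"tz":0,"roll":-0.1},{"tx":0,"ty":0,"tz":0,"roll":-0.1},{"tx":0,"ty":0,"tz":0,"roll":-0.1},{"tx":0,"ty":0,"tz":0,"roll":-0.1},{"tx":0,"ty":0,"tz":0,"roll":-0.1},{"tx":0,"ty":0,"tz":0,"roll":-0.1},{"tx":0,"ty":0,"tz":0,"roll":-0.1},{"tx":0,"ty":0,"tz":0,"roll":-0.1},{"tx":0,"ty":0,"tz":0,"roll":-0.1}]'
python3 - <<'E'
from h import *
T=T_tool(ctrl.get_obs());print(T)
im,d,K,E=grab('wrist','w4');P=cloud(d,K,E)
m=(np.hypot(P[...,0]-.6545,P[...,1]-.1504)<.03)&(P[...,2]>.18)&(P[...,2]<.225);h=np.histogram(P[m][:,2],bins=np.arange(.18,.226,.002));print(h[0])
C=optics.camera_params('wrist')['tool_from_camera'];np.savez('pics/w4.npz',im=im,d=d,E=E)
E
```

```text
t: 12.53
tool_pos: [0.6546, 0.1501, 0.177]
tool_rot: [0.231, 3.133, -0.001]
contact_force: [0.1, -0.7, 1.7]
opening: 0.0402
grip_force: 2.5
[[-0.9892  0.1467  0.0001  0.6546]
 [ 0.1467  0.9892 -0.0006  0.1501]
 [-0.0002 -0.0005 -1.      0.177 ]
 [ 0.      0.      0.      1.    ]]
[ 180  220  226  258  234  277  283  285  317  337  364  383  408  483
 3947 4943  244  786  148  124  118  138   89]
```

View pics/w4.png

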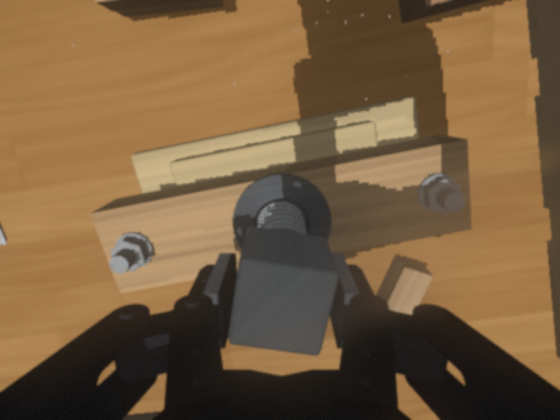

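The head lags the pads by about 8°, as expected from the slop. Now turning slowly.

```bash
cat > hz.py <<'E'
from h import *
T=T_tool(ctrl.get_obs());im,d,K,E=grab('wrist');P=cloud(d,K,E)
m=(np.hypot(P[...,0]-.6545,P[...,1]-.1504)<.022)&(P[...,2]>.17)&(P[...,2]<.225)
z=P[m][:,2];h,b=np.histogram(z,bins=np.arange(.17,.226,.001));zp=b[h.argmax()]+.0005
m&=abs(P[...,2]-zp)<.003; g=cv2.morphologyEx(m.astype(np.uint8),cv2.MORPH_OPEN,np.ones((9,9)))>0
Q=P[g];r=cv2.minAreaRect((Q[:,:2]*1000).astype(np.float32))
print('t',ctrl.get_obs()['t'],'ztop',np.median(Q[:,2]),'rect',r,'tool y yaw',np.degrees(np.arctan2(T[1,1],T[0,1])),'q6',ctrl.get_obs()['q'][5])
E
python3 -m handwheel '[{"tx":0,"ty":0,"tz":0,"roll":-0.03},{"tx":0,"ty":0,"tz":0,"roll":-0.03},{"tx":0,"ty":0,"tz":0,"roll":-0.03},{"tx":0,"ty":0,"tz":0,"roll":-0.03},{"tx":0,"ty":0,"tz":0,"roll":-0.03},{"tx":0,"ty":0,"tz":0,"roll":-0.03},{"tx":0,"ty":0,"tz":0,"roll":-0.03},{"tx":0,"ty":0,"tz":0,"roll":-0.03}]'; python3 hz.py
python3 -m handwheel '[{"tx":0,"ty":0,"tz":0,"roll":-0.03},{"tx":0,"ty":0,"tz":0,"roll":-0.03},{"tx":0,"ty":0,"tz":0,"roll":-0.03},{"tx":0,"ty":0,"tz":0,"roll":-0.03},{"tx":0,"ty":0,"tz":0,"roll":0}]'; python3 hz.py
```

```text
t: 13.25
tool_pos: [0.6544, 0.1504, 0.1764]
tool_rot: [0.137, -3.138, 0.0]
contact_force: [-1.5, 0.3, 2.1]
opening: 0.0403
grip_force: 2.3
t 13.3 ztop 0.20953144168382332 rect ((650.070556640625, 149.84671020507812), (36.122337341308594, 34.97140884399414), 85.27850341796875) tool y yaw 94.99840220370538 q6 -1.5440370240797467
t: 13.72
tool_pos: [0.6545, 0.1505, 0.1763]
tool_rot: [0.324, -3.125, -0.0]
contact_force: [-1.2, -0.8, 0.8]
opening: 0.04
grip_force: 1.2
t 13.7667 ztop 0.20946400319807307 rect ((649.8302612304688, 149.29275512695312), (34.220096588134766, 36.004676818847656), 2.063037633895874) tool y yaw 101.84067434748486 q6 -1.6616130920100625
```

```bash
python3 -m handwheel '[{"tx":0,"ty":0,"tz":0,"roll":-0.02},{"tx":0,"ty":0,"tz":0,"roll":-0.02},{"tx":0,"ty":0,"tz":0,"roll":0},{"tx":0,"ty":0,"tz":0,"roll":0}]'; python3 hz.py
python3 -m handwheel '[{"tx":0,"ty":0,"tz":0,"roll":-0.02},{"tx":0,"ty":0,"tz":0,"roll":-0.02},{"tx":0,"ty":0,"tz":0,"roll":-0.02},{"tx":0,"ty":0,"tz":0,"roll":0}]'; python3 hz.py
```

```text
t: 14.1
tool_pos: [0.6545, 0.1505, 0.1762]
tool_rot: [0.388, -3.117, -0.0]
contact_force: [-1.2, 0.3, 0.2]
opening: 0.0402
grip_force: 1.3
t 14.15 ztop 0.20931872085841713 rect ((649.7360229492188, 149.0179443359375), (33.829219818115234, 36.102657318115234), 5.585841655731201) tool y yaw 104.20430856194568 q6 -1.7034563315339437
t: 14.48
tool_pos: [0.6545, 0.1505, 0.1761]
tool_rot: [0.484, -3.104, -0.0]
contact_force: [0.1, -0.1, -0.9]
opening: 0.0397
grip_force: 0.0
t 14.5333 ztop 0.20864751991661018 rect ((649.1707153320312, 148.6245574951172), (32.74587631225586, 36.108924865722656), 7.924301624298096) tool y yaw 107.72927030218341 q6 -1.7641357668779103
```

```bash
python3 -m handwheel '[{"tx":0,"ty":0,"tz":0,"roll":0},{"tx":0,"ty":0,"tz":0,"roll":0},{"tx":0,"ty":0,"tz":0,"roll":0}]'; python3 hz.py
python3 -m handwheel '[{"tx":0,"ty":0,"tz":0,"roll":-0.03},{"tx":0,"ty":0,"tz":0,"roll":-0.03},{"tx":0,"ty":0,"tz":0,"roll":0},{"tx":0,"ty":0,"tz":0,"roll":0}]'; python3 hz.py
```

```text
t: 14.78
tool_pos: [0.6547, 0.1505, 0.1765]
tool_rot: [-0.482, 3.104, 0.0]
contact_force: [0.1, 0.6, 0.8]
opening: 0.0402
grip_force: 0.3
t 14.8333 ztop 0.20307860020406626 rect ((651.9854125976562, 149.1173858642578), (36.0990104675293, 35.854644775390625), 8.858999252319336) tool y yaw 107.65422640041078 q6 -1.7637855793363084
t: 15.17
tool_pos: [0.6547, 0.1505, 0.1766]
tool_rot: [-0.574, 3.088, 0.0]
contact_force: [0.5, 0.3, 0.9]
opening: 0.0401
grip_force: 0.6
t 15.2167 ztop 0.20314456365395783 rect ((651.90380859375, 148.96926879882812), (36.19615936279297, 36.06044006347656), 11.523398399353027) tool y yaw 111.05567135051933 q6 -1.8231136106389099
```

It has dropped: the head top fell about 6.3 mm, with the thread start about 9° past the ridge end. Now clockwise, following the screw down.

```bash
python3 -m handwheel '[{"tx":0,"ty":0,"tz":3,"roll":0.1},{"tx":0,"ty":0,"tz":3,"roll":0.1},{"tx":0,"ty":0,"tz":0,"roll":0.1},{"tx":0,"ty":0,"tz":0,"roll":0.1},{"tx":0,"ty":0,"tz":0,"roll":0.1},{"tx":0,"ty":0,"tz":0,"roll":0.1},{"tx":0,"ty":0,"tz":0,"roll":0.1},{"tx":0,"ty":0,"tz":0,"roll":0.1},{"tx":0,"ty":0,"tz":0,"roll":0.1},{"tx":0,"ty":0,"tz":0,"roll":0.1},{"tx":0,"ty":0,"tz":0,"roll":0.1},{"tx":0,"ty":0,"tz":0,"roll":0.1}]'; python3 hz.py
python3 -m handwheel '[{"tx":0,"ty":0,"tz":0,"roll":0.12},{"tx":0,"ty":0,"tz":1,"roll":0.12},{"tx":0,"ty":0,"tz":0,"roll":0.12},{"tx":0,"ty":0,"tz":0,"roll":0.12},{"tx":0,"ty":0,"tz":1,"roll":0.12},{"tx":0,"ty":0,"tz":0,"roll":0.12},{"tx":0,"ty":0,"tz":0,"roll":0.12},{"tx":0,"ty":0,"tz":0,"roll":0.12},{"tx":0,"ty":0,"tz":0,"roll":0.12},{"tx":0,"ty":0,"tz":0,"roll":0.12},{"tx":0,"ty":0,"tz":0,"roll":0.12},{"tx":0,"ty":0,"tz":0,"roll":0.12}]'; python3 hz.py
```

```text
t: 16.22
tool_pos: [0.654, 0.1501, 0.1694]
tool_rot: [-1.277, -2.869, 0.002]
contact_force: [-0.7, -1.1, -1.1]
opening: 0.04
grip_force: 0.9
t 16.2667 ztop 0.20220363251082363 rect ((652.4019775390625, 150.2954864501953), (36.12337875366211, 36.24995803833008), 51.39096450805664) tool y yaw 42.02820737920119 q6 -0.6154211215336192
t: 17.27
tool_pos: [0.6542, 0.1505, 0.168]
tool_rot: [-2.852, -1.318, 0.001]
contact_force: [0.0, -0.4, -0.3]
opening: 0.0401
grip_force: 1.3
t 17.3167 ztop 0.20050565714045873 rect ((655.1178588867188, 151.29066467285156), (36.829856872558594, 36.100528717041016), 58.75686264038086) tool y yaw -40.39527818788964 q6 0.8240194137534956
```

```bash
python3 -m handwheel '[{"tx":0,"ty":0,"tz":1,"roll":0.1},{"tx":0,"ty":0,"tz":0,"roll":0.1},{"tx":0,"ty":0,"tz":0,"roll":0.1},{"tx":0,"ty":0,"tz":0,"roll":0.1},{"tx":0,"ty":0,"tz":1,"roll":0.1},{"tx":0,"ty":0,"tz":0,"roll":0.1},{"tx":0,"ty":0,"tz":0,"roll":0.1},{"tx":0,"ty":0,"tz":0,"roll":0.1},{"tx":0,"ty":0,"tz":1,"roll":0.1},{"tx":0,"ty":0,"tz":0,"roll":0.1},{"tx":0,"ty":0,"tz":0,"roll":0.1},{"tx":0,"ty":0,"tz":0,"roll":0.1}]'
python3 -m handwheel '[{"tx":0,"ty":0,"tz":1,"roll":0.1},{"tx":0,"ty":0,"tz":0,"roll":0.1},{"tx":0,"ty":0,"tz":0,"roll":0.1},{"tx":0,"ty":0,"tz":0,"roll":0.1},{"tx":0,"ty":0,"tz":1,"roll":0.1},{"tx":0,"ty":0,"tz":0,"roll":0.1},{"tx":0,"ty":0,"tz":0,"roll":0.1},{"tx":0,"ty":0,"tz":0,"roll":0},{"tx":0,"ty":0,"tz":0,"roll":0}]'; python3 hz.py
python3 -m handwheel '[{"tx":0,"ty":0,"tz":0,"roll":0},{"tx":0,"ty":0,"tz":0,"roll":0},{"tx":0,"ty":0,"tz":0,"roll":0},{"tx":0,"ty":0,"tz":0,"roll":0},{"tx":0,"ty":0,"tz":0,"roll":0},{"tx":0,"ty":0,"tz":0,"roll":0},{"tx":0,"ty":0,"tz":0,"roll":0},{"tx":0,"ty":0,"tz":0,"roll":0}]' 85; python3 hz.py
```

```text
t: 18.32
tool_pos: [0.6547, 0.1508, 0.1656]
tool_rot: [-3.098, 0.517, -0.0]
contact_force: [-1.4, 0.7, 0.8]
opening: 0.0403
grip_force: 1.6
t: 19.07
tool_pos: [0.6548, 0.1505, 0.1635]
tool_rot: [-2.737, 1.541, -0.001]
contact_force: [-0.2, -0.4, 0.4]
opening: 0.0401
grip_force: 0.3
t 19.1167 ztop 0.1977464418556579 rect ((653.9650268554688, 150.56613159179688), (36.210079193115234, 36.68206024169922), 40.136714935302734) tool y yaw -148.75022294250832 q6 2.7121012907891306
t: 19.78
tool_pos: [0.6546, 0.1504, 0.1633]
tool_rot: [2.734, -1.547, 0.0]
contact_force: [0.2, 0.4, -0.6]
opening: 0.0848
grip_force: 0.0
t 19.8333 ztop 0.19776300256071142 rect ((654.0623779296875, 150.63877868652344), (35.99866485595703, 36.565460205078125), 39.79925537109375) tool y yaw -149.01892347104177 q6 2.7161055502453566
```

```bash
python3 -m handwheel '[{"tx":0,"ty":0,"tz":1,"roll":-0.12},{"tx":0,"ty":0,"tz":1,"roll":-0.12},{"tx":0,"ty":0,"tz":0,"roll":-0.12},{"tx":0,"ty":0,"tz":0,"roll":-0.12},{"tx":0,"ty":0,"tz":0,"roll":-0.12},{"tx":0,"ty":0,"tz":0,"roll":-0.12},{"tx":0,"ty":0,"tz":0,"roll":-0.12},{"tx":0,"ty":0,"tz":0,"roll":-0.12},{"tx":0,"ty":0,"tz":0,"roll":-0.12},{"tx":0,"ty":0,"tz":0,"roll":-0.12},{"tx":0,"ty":0,"tz":0,"roll":-0.12},{"tx":0,"ty":0,"tz":0,"roll":-0.12}]'
python3 -m handwheel '[{"tx":0,"ty":0,"tz":0,"roll":-0.12},{"tx":0,"ty":0,"tz":0,"roll":-0.12},{"tx":0,"ty":0,"tz":0,"roll":-0.12},{"tx":0,"ty":0,"tz":0,"roll":-0.12},{"tx":0,"ty":0,"tz":0,"roll":-0.12},{"tx":0,"ty":0,"tz":0,"roll":-0.12},{"tx":0,"ty":0,"tz":0,"roll":-0.12},{"tx":0,"ty":0,"tz":0,"roll":-0.12},{"tx":0,"ty":0,"tz":0,"roll":-0.12},{"tx":0,"ty":0,"tz":0,"roll":-0.12},{"tx":0,"ty":0,"tz":0,"roll":-0.12},{"tx":0,"ty":0,"tz":0,"roll":-0.12}]'
python3 -m handwheel '[{"tx":0,"ty":0,"tz":0,"roll":-0.12},{"tx":0,"ty":0,"tz":0,"roll":-0.12},{"tx":0,"ty":0,"tz":0,"roll":-0.1},{"tx":0,"ty":0,"tz":0,"roll":0},{"tx":0,"ty":0,"tz":0,"roll":0}]'; python3 hz.py
```

```text
t: 20.83
tool_pos: [0.6546, 0.1505, 0.1613]
tool_rot: [3.074, 0.648, -0.0]
contact_force: [0.4, 0.9, 0.6]
opening: 0.085
grip_force: 0.0
t: 21.83
tool_pos: [0.6546, 0.1504, 0.1613]
tool_rot: [1.883, 2.514, 0.0]
contact_force: [0.5, -0.3, -0.9]
opening: 0.0849
grip_force: 0.0
t: 22.25
tool_pos: [0.6546, 0.1504, 0.1613]
tool_rot: [1.443, 2.791, 0.0]
contact_force: [-1.2, -0.6, -0.4]
opening: 0.0851
grip_force: 0.0
t 22.3 ztop 0.19783597657470936 rect ((653.6309814453125, 151.02755737304688), (35.91997528076172, 36.83913040161133), 40.721134185791016) tool y yaw 35.31949333796964 q6 -0.5014218080844759
```

```bash
python3 -m handwheel '[{"tx":0,"ty":0,"tz":0,"roll":0},{"tx":0,"ty":0,"tz":0,"roll":0},{"tx":0,"ty":0,"tz":0,"roll":0},{"tx":0,"ty":0,"tz":0,"roll":0},{"tx":0,"ty":0,"tz":0,"roll":0},{"tx":0,"ty":0,"tz":0,"roll":0},{"tx":0,"ty":0,"tz":0,"roll":0},{"tx":0,"ty":0,"tz":0,"roll":0}]' 40; python3 hz.py
```

```text
t: 22.97
tool_pos: [0.6546, 0.1505, 0.1613]
tool_rot: [-1.439, -2.792, 0.0]
contact_force: [0.2, 0.2, -0.0]
opening: 0.0397
grip_force: 0.0
t 23.0167 ztop 0.197806249299602 rect ((653.5264892578125, 151.19619750976562), (36.18106460571289, 36.812843322753906), 41.37858200073242) tool y yaw 35.46300190107907 q6 -0.5037361740688006
```

```bash
python3 -m handwheel '[{"tx":0,"ty":0,"tz":0,"roll":0.1},{"tx":0,"ty":0,"tz":0,"roll":0.1},{"tx":0,"ty":0,"tz":0,"roll":0.1},{"tx":0,"ty":0,"tz":0,"roll":0.1},{"tx":0,"ty":0,"tz":0,"roll":0.1},{"tx":0,"ty":0,"tz":0,"roll":0.1},{"tx":0,"ty":0,"tz":0,"roll":0.1},{"tx":0,"ty":0,"tz":0,"roll":0.1},{"tx":0,"ty":0,"tz":0,"roll":0.1},{"tx":0,"ty":0,"tz":0,"roll":0.1},{"tx":0,"ty":0,"tz":1,"roll":0.1},{"tx":0,"ty":0,"tz":1,"roll":0.1}]'
python3 -m handwheel '[{"tx":0,"ty":0,"tz":0,"roll":0.1},{"tx":0,"ty":0,"tz":0,"roll":0.1},{"tx":0,"ty":0,"tz":0,"roll":0.1},{"tx":0,"ty":0,"tz":0,"roll":0.1},{"tx":0,"ty":0,"tz":0,"roll":0.1},{"tx":0,"ty":0,"tz":0,"roll":0.1},{"tx":0,"ty":0,"tz":0,"roll":0.1},{"tx":0,"ty":0,"tz":0,"roll":0.1},{"tx":0,"ty":0,"tz":0,"roll":0.1},{"tx":0,"ty":0,"tz":0,"roll":0.05},{"tx":0,"ty":0,"tz":0,"roll":0},{"tx":0,"ty":0,"tz":0,"roll":0}]'; python3 hz.py
```

```text
t: 24.02
tool_pos: [0.6545, 0.151, 0.1601]
tool_rot: [-2.767, -1.485, -0.001]
contact_force: [-1.7, -0.0, 4.9]
opening: 0.0403
grip_force: 2.9
t: 25.02
tool_pos: [0.6543, 0.1506, 0.159]
tool_rot: [-3.141, -0.065, 0.001]
contact_force: [-0.2, 0.8, -0.3]
opening: 0.0399
grip_force: 0.5
t 25.0667 ztop 0.1953241738880972 rect ((655.5545654296875, 149.92678833007812), (36.60372543334961, 36.103458404541016), 11.236419677734375) tool y yaw -87.6333556470055 q6 1.6449013336924752
```

```bash
python3 -m handwheel '[{"tx":0,"ty":0,"tz":0,"roll":0},{"tx":0,"ty":0,"tz":0,"roll":0},{"tx":0,"ty":0,"tz":0,"roll":0},{"tx":0,"ty":0,"tz":0,"roll":0},{"tx":0,"ty":0,"tz":0,"roll":0},{"tx":0,"ty":0,"tz":0,"roll":0},{"tx":0,"ty":0,"tz":0,"roll":0},{"tx":0,"ty":0,"tz":0,"roll":0},{"tx":0,"ty":0,"tz":0,"roll":0},{"tx":0,"ty":0,"tz":0,"roll":0}]' 30 30; python3 hz.py
python3 - <<'E'
from h import *
im,_,_,_=grab('wrist');im2,_,_,_=grab('scene')
cv2.imwrite('pics/end.png',np.hstack([cv2.resize(im,(400,300)),cv2.resize(im2[110:320,80:360],(400,300))])[:,:,::-1])
E
```

```text
t: 25.9
tool_pos: [0.6545, 0.1505, 0.1593]
tool_rot: [-3.141, -0.062, 0.0]
contact_force: [-1.7, 2.6, -0.8]
opening: 0.0387
grip_force: 27.9
t 25.95 ztop 0.1953714159589194 rect ((655.8004760742188, 149.7586669921875), (36.104026794433594, 36.13306427001953), 10.271976470947266) tool y yaw -87.7232633110471 q6 1.6461533692065438
```

View pics/end.png

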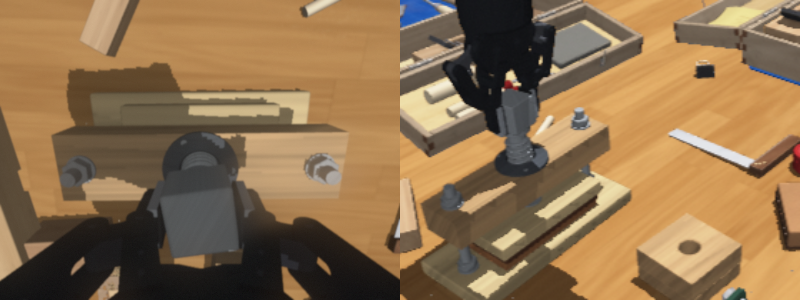

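The end view shows the head gripped askew by about 8° (opening 38.7 mm). I'll loosen, turn it the last bit, square the pads, and grip again.

```bash
python3 -m handwheel '[{"tx":0,"ty":0,"tz":0,"roll":0},{"tx":0,"ty":0,"tz":0,"roll":0},{"tx":0,"ty":0,"tz":0,"roll":0},{"tx":0,"ty":0,"tz":0,"roll":0.05},{"tx":0,"ty":0,"tz":0,"roll":0.05},{"tx":0,"ty":0,"tz":0,"roll":0.05},{"tx":0,"ty":0,"tz":0,"roll":0},{"tx":0,"ty":0,"tz":0,"roll":-0.05},{"tx":0,"ty":0,"tz":0,"roll":-0.05},{"tx":0,"ty":0,"tz":0,"roll":-0.05},{"tx":0,"ty":0,"tz":0,"roll":0},{"tx":0,"ty":0,"tz":0,"roll":0}]' 40; python3 hz.py
python3 -m handwheel '[{"tx":0,"ty":0,"tz":0,"roll":0},{"tx":0,"ty":0,"tz":0,"roll":0},{"tx":0,"ty":0,"tz":0,"roll":0},{"tx":0,"ty":0,"tz":0,"roll":0},{"tx":0,"ty":0,"tz":0,"roll":0},{"tx":0,"ty":0,"tz":0,"roll":0},{"tx":0,"ty":0,"tz":0,"roll":0},{"tx":0,"ty":0,"tz":0,"roll":0},{"tx":0,"ty":0,"tz":0,"roll":0},{"tx":0,"ty":0,"tz":0,"roll":0}]' 30 30; python3 hz.py
```

```text
t: 27.05
tool_pos: [0.6548, 0.1502, 0.1595]
tool_rot: [3.141, 0.062, 0.001]
contact_force: [-0.8, -0.1, -0.1]
opening: 0.0399
grip_force: 0.0
t 27.1 ztop 0.19491268709885856 rect ((654.1057739257812, 151.04214477539062), (36.47367477416992, 36.292205810546875), 3.1265151500701904) tool y yaw -87.75587626940747 q6 1.6467569198434886
t: 27.93
tool_pos: [0.6548, 0.1506, 0.1596]
tool_rot: [-3.141, -0.063, -0.001]
contact_force: [1.4, 1.6, 1.7]
opening: 0.0356
grip_force: 32.9
t 27.9833 ztop 0.1950609862712443 rect ((653.6311645507812, 150.0172119140625), (36.97758483886719, 39.82264709472656), 2.41792893409729) tool y yaw -87.7195921383185 q6 1.6462210201950775
```

The grip is now square: screw yaw 2.4° in line with the press, foot about 53 mm deep, and grip 33 N. Handing in.

```bash
python3 -c "
from station import ctrl
print(ctrl.finish_job())"
```

```text
the job is handed in; nothing more can be done
None
```

The job is handed in at about 28 s with no verdict returned: the screw dropped off the thread, then turned clockwise to one turn past the drop, and is held upright by its head at about 33 N, foot about 53 mm below the mouth; the arm never went near the bystanders.

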